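# Lift the shoe off the repair jack and hold it level

## Robot

A 6-joint arm with a two-finger parallel gripper is mounted at the origin on the work surface. World frame = base frame: x ahead of the robot, y to its left, z up, the work surface at z = 0. Lengths are in m, angles in rad, forces in N, time in s.
With the tool pointing down it reaches from about 0.25 to 0.725 m from the base axis. Payload 4 kg.
Tool frame: the origin (TCP) lies midway between the tips of the shut fingers; the grasp point (between the pads) lies 19 mm behind it; z points along the fingers, y is the direction in which the jaws open and shut (so a half turn about z gives the same grasp; the last joint's range is limited). The gripper opens to 85 mm and grips with 20 to 120 N. Pads are 22 mm wide; open, the fingers measure 114 mm over their backs; the gripper's body (76 mm by 85 mm) begins 54 mm behind the grasp point. The pads swing forward as they close: fully open they stand 13 mm farther back than shut.
Start: joints at [-1.269, 0.241, 0.005, 1.335, 0, 1.571], TCP at [0.149, -0.477, 0.231] pointing down, gripper open.
Joint ranges: [-2.72, 2.72], [-1.05, 1.87], [-1.09, 1.28], [-1.99, 2.15], [-1.42, 1.44], [-3.14, 3.14]. Speed limits (rad/s): [2.79, 2.79, 3.14, 3.14, 3.14, 3.14].

## Interface

Orientations are given as a unit quaternion [x, y, z, w].
In Python, from workcell import bot, vision gives the robot as it stands. The module is installed in compiled form; this text tells all that it offers.
- The arm moves only by the tool send_rows, never from a script. Its argument "targets" is a list that holds one entry, the list of rows, each a list of 5 numbers: the shift along the world's x, y, z in cm, then the turn about the world's z in rad, then the finger opening in cm, from 0 to 8.54. A call has 1 to 12 rows; each row is the pose to reach, as a shift and turn from the pose commanded when the call began; what a row does not reach only later rows make up. A row lasts 1/8 s, in which the tool goes at most 62.5 mm and 10.7 degrees, less where a joint would pass 70% of its speed; a pose out of reach is approached as far as the arm can. A call with a gripper value outside its range is refused whole. The fingers move at their own pace and stop on an object; the grip force is fixed at half the most. Time passes only in rows, so rows that repeat a pose let the fingers close. It gives the time, the measured TCP pose, the force and the opening at its end, in the units of the state.
- bot.get_obs(): the state, without advancing time (a new reading comes with each control period).
- vision.camera(name): name is "scene" or "top" or "wrist"; returns the picture (420x560x3 uint8, red, green, blue); there is no depth.
- vision.get_calibration(name): a dict with "vertical_fov" (degrees; the focal length in pixels is half the picture's height over the tangent of half this angle, whatever the lens; pixels are square), "cx", "cy" (the principal point, pixels), "rvec" (rotation vector, rad) and "tvec" (3), from world to camera coordinates, as OpenCV has them; the wrist camera has in their place "T_tool_cam" (4x4, takes a point from camera to tool coordinates, whose origin is the TCP and whose axes are the flange's). Camera axes: x right, y down, z forward; pixel columns grow to the right and rows downward; lengths in m; the calibration is good to about 2 mm. A picture is of the moment at which its call begins: read the wrist's pose just before it. get_calibration takes no time and is no camera call.
- bot.job_done(): hands the job in, once; it reports no verdict.
Trained networks look in the newest picture that a camera, given by its name, has taken for a name from the list of things; names that differ only in an ending like _2 or _b are one class to them, and where a whole thing is asked for, a point or a joint stands for the part that bears it (a point fixed in the world has none). Each returns a list of dicts, best first, with "score" (0 to 1); they miss things now and then, are a little off and sometimes report something else, mostly with a low value. They report only what shows in the picture. A call takes as long as a camera call. They do not tell look-alikes from the thing itself.
- vision.boxes_of(target, camera): "uv" ([column, row] in pixels, amid what is visible of it).
The state is a dict: "clock": time; "joint_pos": joint angles; "joint_vel": joint speeds; "tau": joint torques, N m; "eef_pos": TCP position; "tool_rot": TCP orientation; "ft_force": force on the tool from outside, world axes, zero at the start; "ft_torque": the same for the moment, N m; "grip_width": finger opening in m.
Only numpy, scipy, OpenCV 4.12 (cv2) and the standard library are available. Lean on these libraries where they do the work, as an engineer would, in place of code of your own. Each camera call takes 0.05 s, during which the arm holds its last target.

## Task

The brown shoe sits sole up on the jack's pin, with its new heel only laid on, not glued. Lift the shoe straight up off the pin until there is about 5 cm of air between the pin's tip and the last, and hold it there above the jack, steady and level, for at least two seconds, without the loose heel shifting and without disturbing the other things on the counter. Finish while still holding it up in the gripper: do not put it down or let go.

Things in the scene. Friction and masses are not known exactly. Their poses are not given: they have to be found in the camera images.
- jack: Dark cast-iron bench jack, 225 mm long, fixed to the counter; place and yaw vary. Origin on the axis of its upright pin, at counter height; x runs along its beam from the pin to the black toe rest, z up. The pin, 11 mm thick, stands 45 mm above the round steel seat, which is 70 mm above the counter.
- pin_tip (a point): The tip of the jack's pin, 115 mm above the counter.
- shoe: Brown leather shoe, rigid on a green plastic last, sole up, 278 mm long, 0.5 to 0.75 kg. Origin: mouth of the hole (15 mm wide, 60 mm deep) under the last, which sits on the jack's seat, pin in hole, forepart on the toe rest. x to the toe (tip at 221 mm, heel back at -57 mm), z up. Sole 80 mm above the origin at the heel seat, 91 mm at the waist, 97 mm at the ball (x 130 to 160 mm, 94 mm wide).
- waist (a point): Best place to grip: midway between the shoe's sides at its narrowest, near its balance point, 66 mm from the shoe's origin to the toe and 70 mm above it. Here 57 mm wide across the shoe's y, sides upright from 9 mm below to 13 mm above this point; sole surface 21 mm above it. The loose heel's nearest edge is 54 mm away, its top 26 mm above this point.
- heel_seat (a point): Middle of the heel seat on the shoe, 20 mm behind the shoe's origin and 80 mm above it, where the underside of the loose heel lies.
- heel: New heel, 65 mm long, 59 mm wide, 16 mm high, brown leather with a black rubber top, 60 g, lying loose on the heel seat. Origin in the middle of its underside; x points to the toe, z up.
- other_shoe: The finished partner shoe, brown, standing upright (sole down) on the counter, 278 mm long, about 97 mm high. Origin at the counter below its ankle; x points to its toe. Leave it alone.
- cement: Tin of cement, 72 mm wide, 110 mm high, steel with a yellow label. Origin in the middle of its underside. Leave it alone.
- polish: Round dark red polish tin, 84 mm wide, 26 mm high. Origin in the middle of its underside. Leave it alone.
- hammer: Hammer, 260 mm long, wooden handle, lying on the counter, handle towards its -x. Origin under its middle. Leave it alone.
Things that resemble listed ones, but are neither listed nor needed, are in the scene too. What is shaped like the jack but blue or red is not meant.

How it is judged:
On the way:
1. the shoe is held up clear of the pin (last at least 35 mm above the pin's tip, within 60 mm of above it), level within 8 degrees and steady, for one and a half seconds on end (z of shoe in the frame of pin_tip above 0.035 m and horizontal distance between shoe and pin_tip below 0.06 m and angle between shoe's own z axis and vertical below 0.14 rad and linear speed of shoe below 0.03 m/s and angular speed of shoe below 0.2 rad/s and contact force between shoe and the fingers above 2 N), for 1.5 s.
At the end, for the whole second after the job is handed in: The shoe hangs in the gripper above the jack, touching the jack nowhere, the mouth of the last at least 35 mm above the pin's tip and within 60 mm sideways of it, level within 8 degrees, slower than 30 mm/s and 0.2 rad/s; the loose heel lies untouched on the heel seat within 12 mm of its place (all of step 1 and contact force between shoe and jack below 0.1 N and distance between heel and heel_seat below 0.012 m and contact force between heel and the fingers below 0.1 N); the arm keeps its last pose, push and grip.
It fails at once if the shoe is tipped by more than 17 degrees (angle between shoe's own z axis and vertical above 0.3 rad).
It fails at once if the loose heel slides more than 20 mm from its place (distance between heel and heel_seat above 0.02 m).
It fails at once if the other shoe, the cement, the polish or the hammer is moved by more than 20 mm (distance of any of other_shoe, cement, polish, hammer from where it was at the start of the episode above 0.02 m).
It also fails if it takes over 35 s, if anything falls off the work surface, if the arm or the gripper's body presses on something with over 40 N, if the wrist force passes 120 N, or if a joint passes its speed limit or range.

## Working session

There is one attempt and no reset: what is moved stays moved. The work goes in short steps, Python scripts to look and compute and a tool call to move; the robot and the scene stay as the last step left them, time stands still between calls to the robot, and variables do not carry over. Pictures are saved under pics/ and viewed, and the job is handed in when it is done.

Besides the shell and the picture viewer there is one more tool, called after ">>>" as name([rows], argument=value, ...), one row to a line, values as JSON. send_rows: Moves the arm, as the interface text tells. Its arguments: {"type":"object","properties":{"targets":{"type":"array"}},"required":["targets"]}

```bash
mkdir -p pics
cat > h.py <<'E'
from workcell import bot, vision
import numpy as np, cv2
def cal(n):
    c=vision.get_calibration(n); f=210/np.tan(np.radians(c["vertical_fov"]/2))
    K=np.array([[f,0,c["cx"]],[0,f,c["cy"]],[0,0,1]]); return K,c
def save(n,fn):
    im=vision.camera(n); cv2.imwrite("pics/"+fn,im[:,:,::-1]); return im
def ray(n,uv):
    K,c=cal(n);R=cv2.Rodrigues(np.array(c["rvec"],float))[0];t=np.array(c["tvec"],float).ravel()
    d=R.T@np.linalg.inv(K)@np.array([uv[0],uv[1],1.]);return -R.T@t,d
def atz(n,uv,z):
    o,d=ray(n,uv);return o+d*(z-o[2])/d[2]
def proj(n,P):
    K,c=cal(n);return cv2.projectPoints(np.array(P,float).reshape(-1,3),np.array(c["rvec"],float),np.array(c["tvec"],float),K,None)[0].reshape(-1,2)
E
python3 - <<'E'
from h import *
o=bot.get_obs();print(o)
for n in ["scene","top","wrist"]:
    save(n,n+"0.png");print(n,vision.get_calibration(n))
    if n!="wrist":
        for t in ["jack","shoe","heel","other_shoe","cement","polish","hammer","pin_tip","waist"]:
            print(t,[(np.round(d["uv"],1).tolist(),round(d["score"],2)) for d in vision.boxes_of(t,n)])
E
```

```text
{'clock': 0.0, 'joint_pos': array([-1.26899538e+00,  2.41409959e-01,  3.71768952e-03,  1.33520892e+00,
       -2.56641702e-06,  1.57081781e+00]), 'joint_vel': array([-5.07488351e-04, -1.31519016e-04, -8.91440357e-06, -1.03987027e-03,
        9.94454867e-04,  8.12333801e-04]), 'tau': array([ 3.51289000e-04, -3.72318721e+01,  2.52406955e+01,  1.71323150e-02,
        5.09917697e-05,  8.71852563e-06]), 'eef_pos': array([ 0.14842937, -0.47679126,  0.23041198]), 'tool_rot': array([ 9.88637179e-01,  1.50317732e-01, -1.59489817e-04, -1.04027482e-03]), 'ft_force': array([1.29891101, 0.42227764, 0.49743462]), 'ft_torque': array([-0.02756595,  0.04325761, -0.07852736]), 'grip_width': 0.08547406661649107}
scene {'vertical_fov': 55.36925138892658, 'cx': 279.58828878215365, 'cy': 211.85756580861226, 'rvec': array([ 2.20530002,  1.5334374 , -0.40036978]), 'tvec': array([-0.19181355, -0.42155515,  1.65740096])}
jack [([252.4, 221.9], 0.97), ([164.1, 311.3], 0.92), ([261.6, 304.1], 0.8)]
shoe [([257.9, 205.0], 0.82)]
heel [([221.4, 198.8], 0.82)]
other_shoe [([400.3, 144.1], 0.7)]
cement [([175.7, 24
[... 617 characters left out ...]
nt [([387.9, 231.8], 0.65), ([297.6, 219.6], 0.53)]
polish [([182.9, 202.3], 0.85)]
hammer [([386.1, 294.3], 0.88), ([299.4, 220.8], 0.53)]
pin_tip [([335.2, 156.1], 0.9), ([409.6, 181.6], 0.83), ([309.8, 244.7], 0.65)]
waist [([300.3, 219.7], 0.78)]
wrist {'vertical_fov': 58.34062438278934, 'cx': 276.10366733041997, 'cy': 210.08038548227816, 'T_tool_cam': array([[ 6.10314443e-04, -9.59678935e-01, -2.81097792e-01,
         7.10739855e-02],
       [ 9.99999638e-01,  4.18818372e-04,  7.41318712e-04,
        -2.85092711e-05],
       [-5.93699033e-04, -2.81098143e-01,  9.59678843e-01,
        -1.42961518e-01],
       [ 0.00000000e+00,  0.00000000e+00,  0.00000000e+00,
         1.00000000e+00]])}
```

View pics/scene0.png

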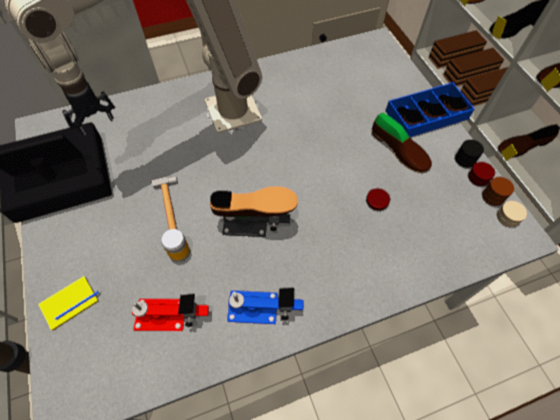

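View pics/top0.png

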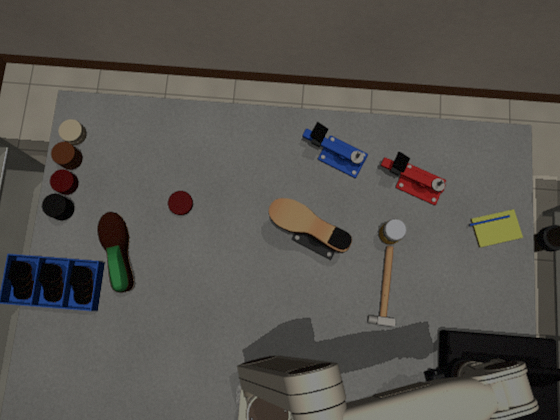

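The scene view shows the shoe, tan sole up, on the dark jack at about (258,205), with the black heel at (221,199). In the top view the sole runs from the toe at about (270,207) to the heel at (340,239). The hammer and cement are to the right, and the red and blue jacks are decoys. Next I'll fit the pose from the sole outline.

Run:
```python
from h import *
im=cv2.imread("pics/top0.png")
cv2.imwrite("pics/topz.png",cv2.resize(im[185:265,255:365],None,fx=7,fy=7,interpolation=cv2.INTER_CUBIC))
im=cv2.imread("pics/scene0.png")
cv2.imwrite("pics/scenez.png",cv2.resize(im[170:250,200:310],None,fx=7,fy=7,interpolation=cv2.INTER_CUBIC))
for n in("top","scene"):
    im=cv2.imread(f"pics/{n}0.png");hsv=cv2.cvtColor(im,cv2.COLOR_BGR2HSV)
    m=cv2.inRange(hsv,(5,90,110),(22,255,255)); k,l,s,c=cv2.connectedComponentsWithStats(m)
    i=1+np.argmax(s[1:,4]);print(n,s[i],c[i])
    p=np.argwhere(l==i)[:,::-1].astype(float)
    W=np.array([atz(n,q,0.165)[:2] for q in p]);mu=W.mean(0);w,v=np.linalg.eigh(np.cov((W-mu).T));d=v[:,1]
    h=[d_["uv"] for d_ in vision.boxes_of("heel",n)][0];H=atz(n,h,0.166)[:2]
    if d@(mu-H)<0:d=-d
    nrm=np.array([-d[1],d[0]]);x=(W-mu)@d;y=(W-mu)@nrm
    print("mu",mu,"dir",d,np.degrees(np.arctan2(d[1],d[0])),"x",x.min(),x.max(),"heel",H,(H-mu)@d,(H-mu)@nrm)
    T=mu+d*x.max();print("toe",T)
    for a in np.arange(-.12,.14,.02):
        q=y[abs(x-a)<.006]; 
        if len(q):print(round(a,2),"w",round(np.ptp(q)*1000),"mid",round((q.max()+q.min())*500,1))
```

```text
top [ 269  198   69   52 1539] [299.0214425  218.66146849]
mu [ 0.54741984 -0.04717351] dir [0.3697508  0.92913096] 68.29975087515828 x -0.1450432593218038 0.09944383355847893 heel [ 0.49489073 -0.17403265] -0.1372914277505852 0.001900148044310962
toe [0.58418927 0.04522283]
-0.12 w 1 mid 32.6
-0.1 w 57 mid 1.7
-0.08 w 55 mid 1.4
-0.06 w 55 mid -1.7
-0.04 w 59 mid -4.1
-0.02 w 77 mid -2.4
0.0 w 87 mid -2.1
0.02 w 91 mid -0.2
0.04 w 90 mid 0.2
0.06 w 86 mid 0.7
0.08 w 73 mid 1.2
0.1 w 28 mid 2.5
scene [ 210  186   88   27 1446] [263.85408022 200.2461964 ]
mu [ 0.55244539 -0.05429835] dir [0.27023414 0.96279464] 74.32179996486853 x -0.1674857844325184 0.10385374486668217 heel [ 0.50226454 -0.1772298 ] -0.13191831450593552 0.015093573691626005
toe [0.58051021 0.04569148]
-0.12 w 4 mid -24.0
-0.1 w 62 mid 3.4
-0.08 w 59 mid 3.9
-0.06 w 55 mid 4.0
-0.04 w 62 mid 2.2
-0.02 w 77 mid 0.7
0.0 w 88 mid 1.3
0.02 w 93 mid 1.7
0.04 w 96 mid 2.1
0.06 w 96 mid 0.8
0.08 w 81 mid -1.2
0.1 w 51 mid -6.7
```

View pics/topz.png

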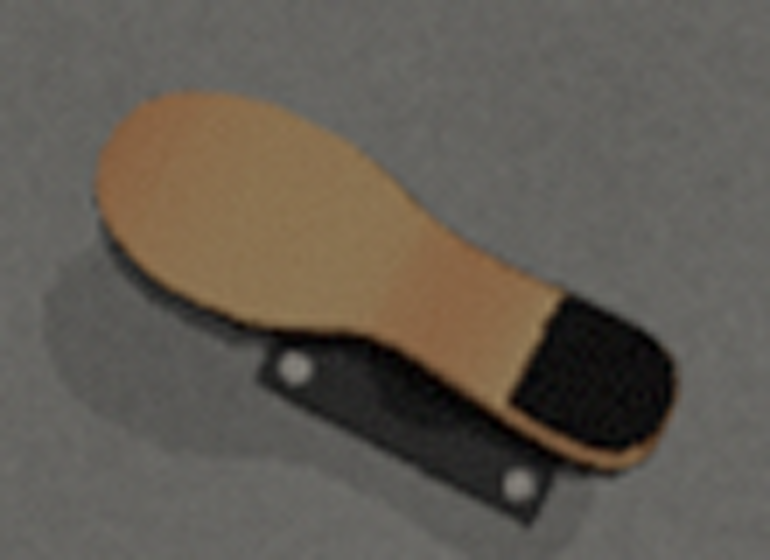

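View pics/scenez.png

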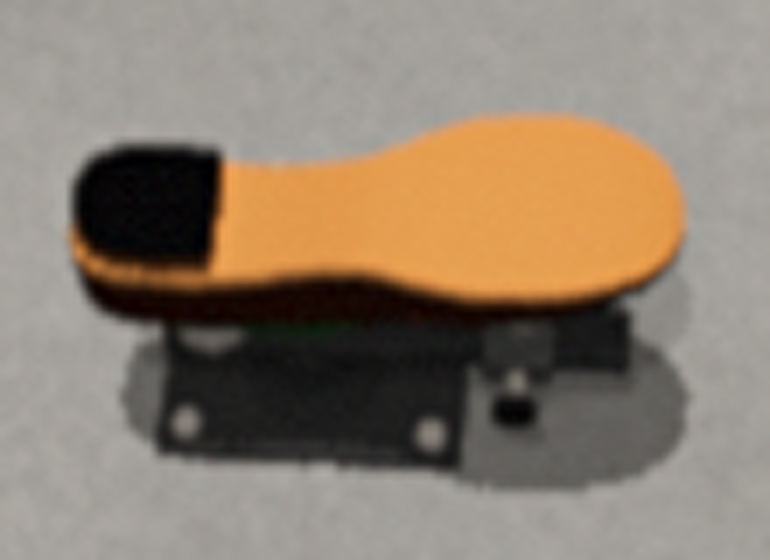

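Both views agree on a coarse waist of about (0.53,-0.10) and a shoe yaw of about 70°. I'll go above it at a safe height and refine with the wrist camera.

>>> send_rows([
  [[3,3,2,0.08,8.54],[7,7,4,0.18,8.54],[11,11,5,0.28,8.54],[15,15,5,0.38,8.54],[19,18.5,5,0.48,8.54],[23,22.5,5,0.58,8.54],[27,26.5,5,0.68,8.54],[31,30.5,5,0.78,8.54],[35,34.5,5,0.87,8.54],[38,37.5,5,0.92,8.54],[38,37.5,5,0.92,8.54],[38,37.5,5,0.92,8.54]],
])

```text
clock: 2.65
eef_pos: [0.5282, -0.1025, 0.2811]
tool_rot: [0.819, 0.574, -0.0, -0.0]
ft_force: [0.4, 0.3, 0.6]
grip_width: 0.0851
```

```bash
cat >> h.py <<'E'
from scipy.spatial.transform import Rotation as Ro
def wpose(o):
    T=np.eye(4);T[:3,:3]=Ro.from_quat(o["tool_rot"]).as_matrix();T[:3,3]=o["eef_pos"]
    return T@np.array(vision.get_calibration("wrist")["T_tool_cam"])
def watz(T,uv,z):
    K,_=cal("wrist");d=T[:3,:3]@np.linalg.inv(K)@np.array([uv[0],uv[1],1.]);o=T[:3,3];return o+d*(z-o[2])/d[2]
E
python3 - <<'E'
from h import *
o=bot.get_obs();T=wpose(o);print(o["clock"],o["eef_pos"],Ro.from_quat(o["tool_rot"]).as_matrix().round(3).tolist(),o["joint_pos"].round(2))
im=save("wrist","w1.png");np.savez("w1.npz",T=T)
for t in["heel","waist","shoe","heel_seat"]:
    for d in vision.boxes_of(t,"wrist"):print(t,d["uv"],d["score"],watz(T,d["uv"],.165))
E
```

```text
2.65 [ 0.52822174 -0.1024971   0.28107509] [[0.342, 0.94, -0.001], [0.94, -0.342, -0.0], [-0.001, -0.001, -1.0]] [-0.19  0.3   0.22  1.49 -0.    1.73]
heel [275.8, 302.7] 0.8 [ 0.5006114  -0.17705791  0.165     ]
heel [238.0, 208.0] 0.26 [ 0.50119132 -0.09617086  0.165     ]
waist [276.0, 108.3] 0.92 [ 0.55032736 -0.04063993  0.165     ]
waist [235.1, 208.3] 0.18 [ 0.49915534 -0.09566987  0.165     ]
shoe [277.2, 107.5] 0.62 [ 0.55125186 -0.04042973  0.165     ]
shoe [231.8, 206.1] 0.35 [ 0.49754256 -0.09334174  0.165     ]
heel_seat [277.1, 108.3] 0.91 [ 0.55101463 -0.0408895   0.165     ]
heel_seat [237.7, 203.8] 0.37 [ 0.50213908 -0.09319454  0.165     ]
```

View pics/w1.png

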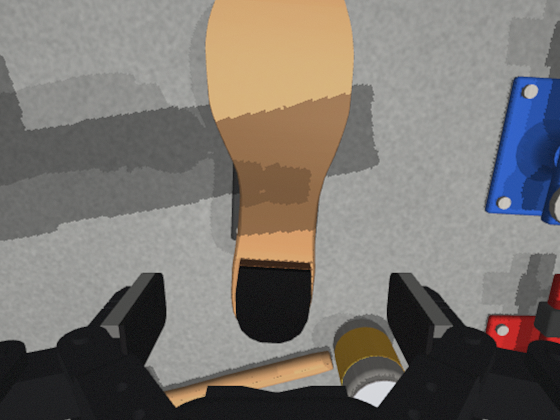

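Run:
```python
from h import *
im=cv2.imread("pics/w1.png")
cv2.imwrite("pics/w1z.png",cv2.resize(im[150:350,200:360],None,fx=3,fy=3,interpolation=cv2.INTER_CUBIC))
```

```text
(no output)
```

View pics/w1z.png

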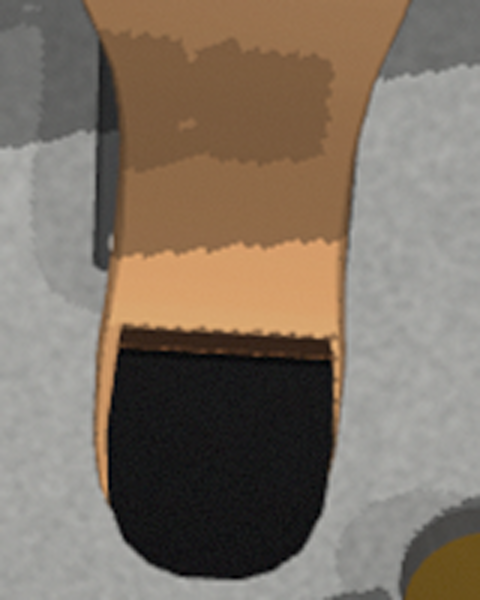

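Run:
```python
from h import *
T=np.load("w1.npz")["T"];im=cv2.imread("pics/w1.png")
a,b,c=[watz(T,u,.166)[:2] for u in((239.3,266.3),(310.7,270),(274,342.3))]
e=b-a;f=np.array([-e[1],e[0]])/np.linalg.norm(e);
print(a,b,c,"w",np.linalg.norm(e),"len",((a+b)/2-c)@f,"yaw",np.degrees(np.arctan2(f[1],f[0])))
hsv=cv2.cvtColor(im,cv2.COLOR_BGR2HSV);m=cv2.inRange(hsv,(5,70,60),(22,255,255));k,l,s,cc=cv2.connectedComponentsWithStats(m)
i=l[200,280];cn=max(cv2.findContours((l==i).astype(np.uint8),0,1)[0],key=cv2.contourArea)[:,0]
P=np.array([watz(T,u,.161)[:2] for u in cn])
front=(a+b)/2
org=front-f*0.0125
for yaw in (np.arctan2(f[1],f[0]),np.radians(68),np.radians(70)):
  d=np.array([np.cos(yaw),np.sin(yaw)]);n=np.array([-d[1],d[0]]);x=(P-org)@d;y=(P-org)@n
  print("yaw",np.degrees(yaw),"org",org,"waist",org+.066*d)
  for q in np.arange(.02,.15,.01):
    s=abs(x-q)<.003;L=y[s&(y>0)].mean();R=y[s&(y<0)].mean();print(round(q,3),"w %.1f mid %.1f"%((L-R)*1e3,(L+R)*500))
```

```text
[ 0.48560165 -0.1384625 ] [ 0.53482359 -0.15954062] [ 0.48734781 -0.20935907] w 0.05354518155449279 len 0.06448499651893082 yaw 66.81811793932785
yaw 66.81811793932785 org [ 0.50529198 -0.16049231] waist [ 0.53127296 -0.09982116]
0.02 w 60.3 mid 1.1
0.03 w 58.5 mid 1.0
0.04 w 56.8 mid 0.6
0.05 w 56.4 mid 0.4
0.06 w 56.2 mid 0.2
0.07 w 57.3 mid 0.4
0.08 w 60.7 mid 0.2
0.09 w 67.3 mid 0.4
0.1 w 75.7 mid 1.1
0.11 w 83.1 mid 2.1
0.12 w 89.9 mid 3.1
0.13 w 94.1 mid 3.9
0.14 w 95.1 mid 4.3
yaw 68.0 org [ 0.50529198 -0.16049231] waist [ 0.53001601 -0.09929817]
0.02 w 55.8 mid -1.6
0.03 w 58.4 mid 0.4
0.04 w 56.9 mid -0.2
0.05 w 56.4 mid -0.6
0.06 w 56.1 mid -1.0
0.07 w 57.3 mid -1.2
0.08 w 60.8 mid -1.5
0.09 w 67.3 mid -1.7
0.1 w 75.6 mid -1.3
0.11 w 83.1 mid -0.4
0.12 w 89.7 mid 0.4
0.13 w 93.9 mid 1.1
0.14 w 95.0 mid 1.4
yaw 70.0 org [ 0.50529198 -0.16049231] waist [ 0.52786531 -0.09847259]
0.02 w 54.5 mid -2.9
0.03 w 58.5 mid -0.6
0.04 w 57.2 mid -1.5
0.05 w 56.7 mid -2.3
0.06 w 56.3 mid -3.0
0.07 w 57.6 mid -3.9
0.08 w 60.9 mid -4.5
0.09 w 67.6 mid -5.4
0.1 w 75.5 mid -5.3
0.11 w 83.0 mid -4.9
0.12 w 89.6 mid -4.2
0.13 w 93.8 mid -3.6
0.14 w 95.0 mid -3.5
```

The wrist fit is consistent: shoe yaw 66.8°, waist at (0.531,-0.100), width 56 mm. I'll centre, turn and come partway down, then check.

>>> send_rows([
  [[0.1,0.1,-1,-0.03,8.54],[0.3,0.25,-3,-0.055,8.54],[0.3,0.25,-5,-0.055,8.54],[0.3,0.25,-7,-0.055,8.54],[0.3,0.25,-8,-0.055,8.54],[0.3,0.25,-8,-0.055,8.54],[0.3,0.25,-8,-0.055,8.54]],
])

```text
clock: 3.78
eef_pos: [0.5321, -0.1001, 0.202]
tool_rot: [0.835, 0.551, 0.0, 0.0]
ft_force: [0.8, 0.1, 0.2]
grip_width: 0.0854
```

Run:
```python
from h import *
o=bot.get_obs();T=wpose(o);R=Ro.from_quat(o["tool_rot"]).as_matrix();print(o["eef_pos"],np.degrees(np.arctan2(R[1,0],R[0,0])))
im=save("wrist","w2.png");im=im[:,:,::-1].copy()
hsv=cv2.cvtColor(im,cv2.COLOR_BGR2HSV);m=cv2.inRange(hsv,(5,70,40),(22,255,255));k,l,s,cc=cv2.connectedComponentsWithStats(m)
i=l[200,280];cn=max(cv2.findContours((l==i).astype(np.uint8),0,1)[0],key=cv2.contourArea)[:,0]
P=np.array([watz(T,u,.161) for u in cn]);Q=(P-o["eef_pos"])@R
for q in np.arange(-.04,.06,.01):
    s=abs(Q[:,0]-q)<.003;y=Q[:,1]
    try:L=y[s&(y>0)].mean();r=y[s&(y<0)].mean();print(round(q,3),"w %.1f mid %.1f"%((L-r)*1e3,(L+r)*500))
    except Exception as e:print(e)
```

```text
[ 0.5320764  -0.10006584  0.20204178] 66.83369066880337
-0.04 w 58.2 mid -1.7
-0.03 w 56.8 mid -1.4
-0.02 w 55.9 mid -1.3
-0.01 w 55.4 mid -1.1
0.0 w 55.8 mid -0.9
0.01 w 58.8 mid -0.8
0.02 w 64.4 mid -1.1
0.03 w 73.1 mid -1.8
0.04 w 81.2 mid -2.8
0.05 w 88.6 mid -3.8
```

View pics/w2.png

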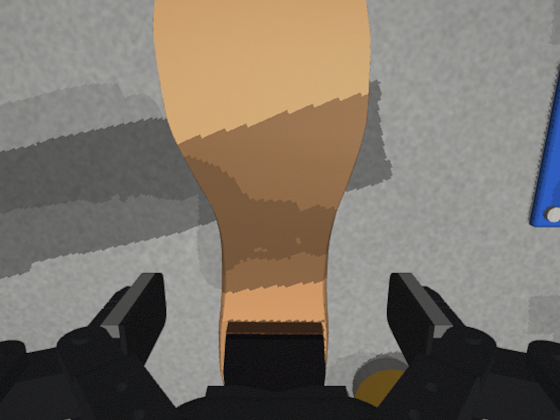

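The wrist view shows the waist centred between the fingers to within 1 mm (edges about 222 to 328 px) and aligned in yaw. I'll descend and close.

>>> send_rows([
  [[-0.1,0,-1,0,8.54],[-0.1,0,-3,0,8.54],[-0.1,0,-5,0,8.54],[-0.1,0,-7,0,8.54],[-0.1,0,-8.2,0,8.54],[-0.1,0,-8.6,0,8.54],[-0.1,0,-8.6,0,8.54],[-0.1,0,-8.6,0,8.54]],
])

```text
clock: 4.82
eef_pos: [0.5313, -0.1, 0.1161]
tool_rot: [0.835, 0.551, 0.001, 0.001]
ft_force: [1.0, -0.3, -0.1]
grip_width: 0.0854
```

>>> send_rows([
  [[0,0,0,0,7.8],[0,0,0,0,7.2],[0,0,0,0,6.7],[0,0,0,0,6.3],[0,0,0,0,6.0],[0,0,0,0,5.7],[0,0,0,0,5.4],[0,0,0,0,5.0],[0,0,0,0,4.0],[0,0,0,0,2.0],[0,0,0,0,0],[0,0,0,0,0]],
])

```text
clock: 6.32
eef_pos: [0.531, -0.1, 0.116]
tool_rot: [0.835, 0.551, 0.0, 0.0]
ft_force: [-0.1, -0.5, 5.1]
grip_width: 0.0586
```

Run:
```python
from h import *
o=bot.get_obs();print(o["clock"],o["eef_pos"],o["ft_force"],o["ft_torque"],o["grip_width"])
im=save("wrist","w3.png");s=save("scene","s3.png")
cv2.imwrite("pics/s3z.png",cv2.resize(s[130:270,170:330,::-1],None,fx=4,fy=4))
```

```text
6.325 [ 0.53104221 -0.10002363  0.11598726] [-0.09781123 -0.5390497   5.14794533] [ 0.01691391  0.21619099 -0.11045294] 0.058571349883906824
```

View pics/w3.png

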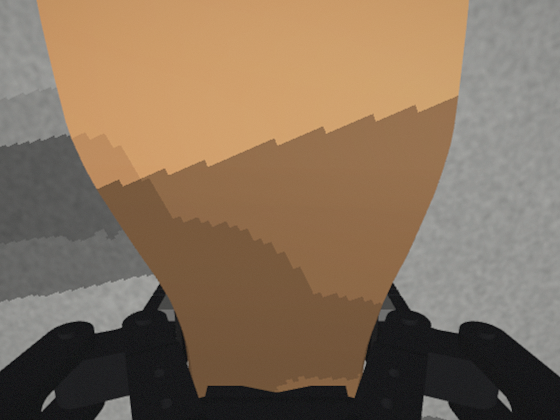

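View pics/s3z.png

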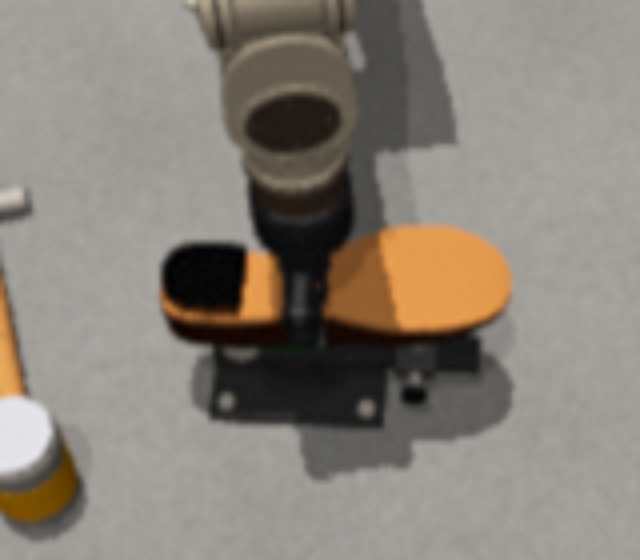

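The grip is closed at 58.6 mm on both sides of the waist, and the heel is in place. I'll lift gently by 1.2 cm and check.

>>> send_rows([
  [[0,0,0.05,0,0],[0,0,0.15,0,0],[0,0,0.3,0,0],[0,0,0.5,0,0],[0,0,0.7,0,0],[0,0,0.9,0,0],[0,0,1.1,0,0],[0,0,1.2,0,0],[0,0,1.2,0,0],[0,0,1.2,0,0]],
])

```text
clock: 7.68
eef_pos: [0.5306, -0.0999, 0.1273]
tool_rot: [0.835, 0.551, -0.0, -0.0]
ft_force: [0.2, -1.1, -6.3]
grip_width: 0.0584
```

Run:
```python
from h import *
o=bot.get_obs();print(o["clock"],o["eef_pos"],o["ft_force"],o["ft_torque"],o["grip_width"])
im=save("wrist","w4.png");s=save("scene","s4.png")
cv2.imwrite("pics/s4z.png",cv2.resize(s[130:270,170:330,::-1],None,fx=4,fy=4))
a=cv2.imread("pics/w3.png");print(np.abs(a.astype(int)-im[:,:,::-1]).mean())
```

```text
7.675 [ 0.53056384 -0.09988343  0.12727796] [ 0.18656062 -1.0656275  -6.32123084] [ 0.03725531 -0.0266649  -0.00196875] 0.05843975492248555
2.5734580498866215
```

View pics/w4.png

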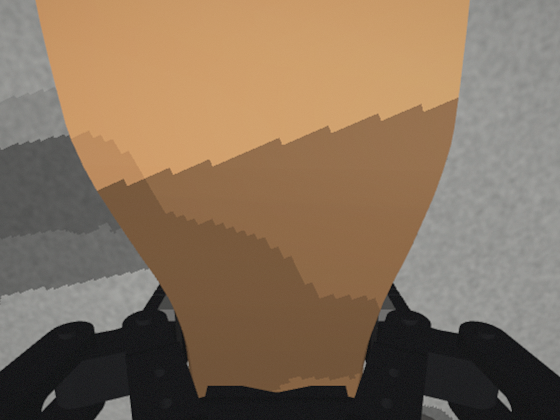

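View pics/s4z.png

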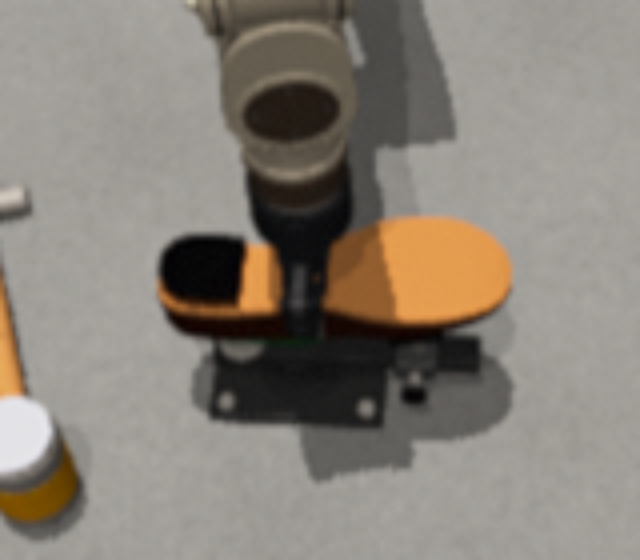

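The shoe moved with the gripper (wrist view unchanged), level, with about 6.3 N of weight and no tilting moment. I'll continue straight up.

>>> send_rows([
  [[0,0,0.1,0,0],[0,0,0.3,0,0],[0,0,0.7,0,0],[0,0,1.2,0,0],[0,0,1.7,0,0],[0,0,2.2,0,0],[0,0,2.7,0,0],[0,0,3.2,0,0],[0,0,3.7,0,0],[0,0,4.1,0,0],[0,0,4.3,0,0],[0,0,4.4,0,0]],
])

```text
clock: 9.28
eef_pos: [0.5306, -0.0999, 0.1714]
tool_rot: [0.835, 0.551, -0.0, 0.0]
ft_force: [0.1, 0.7, -6.6]
grip_width: 0.0584
```

>>> send_rows([
  [[0,0,0.1,0,0],[0,0,0.3,0,0],[0,0,0.7,0,0],[0,0,1.2,0,0],[0,0,1.7,0,0],[0,0,2.2,0,0],[0,0,2.7,0,0],[0,0,3.2,0,0],[0,0,3.6,0,0],[0,0,3.9,0,0],[0,0,4.0,0,0],[0,0,4.1,0,0]],
])

```text
clock: 10.78
eef_pos: [0.5305, -0.0999, 0.2122]
tool_rot: [0.835, 0.551, -0.0, -0.0]
ft_force: [0.7, -0.3, -6.1]
grip_width: 0.059
```

>>> send_rows([
  [[0,0,0,0,0],[0,0,0,0,0],[0,0,0,0,0],[0,0,0,0,0],[0,0,0,0,0],[0,0,0,0,0],[0,0,0,0,0],[0,0,0,0,0],[0,0,0,0,0],[0,0,0,0,0],[0,0,0,0,0],[0,0,0,0,0]],
])

```text
clock: 12.28
eef_pos: [0.5306, -0.0999, 0.2123]
tool_rot: [0.835, 0.551, 0.0, 0.0]
ft_force: [0.5, -0.4, -6.6]
grip_width: 0.0583
```

>>> send_rows([
  [[0,0,0,0,0],[0,0,0,0,0],[0,0,0,0,0],[0,0,0,0,0],[0,0,0,0,0],[0,0,0,0,0],[0,0,0,0,0],[0,0,0,0,0],[0,0,0,0,0],[0,0,0,0,0],[0,0,0,0,0],[0,0,0,0,0]],
])

```text
clock: 13.78
eef_pos: [0.5306, -0.0999, 0.2123]
tool_rot: [0.835, 0.551, 0.0, 0.0]
ft_force: [0.4, -0.6, -7.3]
grip_width: 0.0588
```

Run:
```python
from h import *
o=bot.get_obs();print(o["clock"],o["eef_pos"],o["ft_force"],o["ft_torque"],o["grip_width"],abs(o["joint_vel"]).max())
im=save("wrist","w5.png");s=save("scene","s5.png");t=save("top","t5.png")
cv2.imwrite("pics/s5z.png",cv2.resize(s[110:270,170:330,::-1],None,fx=3.7,fy=3.7))
a=cv2.imread("pics/w4.png");print(np.abs(a.astype(int)-im[:,:,::-1]).mean())
# pose check: heel front edge/toe predicted in scene at expected lifted pose
z=o["eef_pos"][2]-0.116;d=np.array([np.cos(np.radians(66.8)),np.sin(np.radians(66.8))]);og=o["eef_pos"][:2]-.066*d
for x,zz in((-.02,.166),(.221,.16),(.145,.167)):print(x,proj("scene",[*(og+x*d),zz+z]).round(1),proj("top",[*(og+x*d),zz+z]).round(1))
for n in("scene","top"):
  for t in("heel","other_shoe","cement","polish","hammer"):print(n,t,[(np.round(q["uv"],1).tolist(),round(q["score"],2)) for q in vision.boxes_of(t,n)][:1])
```

```text
13.775 [ 0.53062385 -0.09989163  0.21231695] [ 0.39042631 -0.57248196 -7.30643817] [ 0.0051455   0.02793013 -0.01573608] 0.05876334262072327 0.0019695073877794454
4.819131235827665
-0.02 [[216.3 180.2]] [[344.7 233.4]]
0.221 [[298.7 184.9]] [[270.8 195.9]]
0.145 [[272.7 182.4]] [[293.8 207.2]]
scene heel [([218.7, 181.9], 0.87)]
scene other_shoe [([402.0, 142.5], 0.61)]
scene cement [([177.0, 246.6], 0.63)]
scene polish [([375.7, 197.2], 0.7)]
scene hammer [([167.6, 198.0], 0.97)]
top heel [([346.0, 236.4], 0.69)]
top other_shoe [([119.0, 248.5], 0.76)]
top cement [([389.3, 233.4], 0.82)]
top polish [([179.0, 202.3], 0.83)]
top hammer [([385.2, 294.6], 0.72)]
```

View pics/s5z.png

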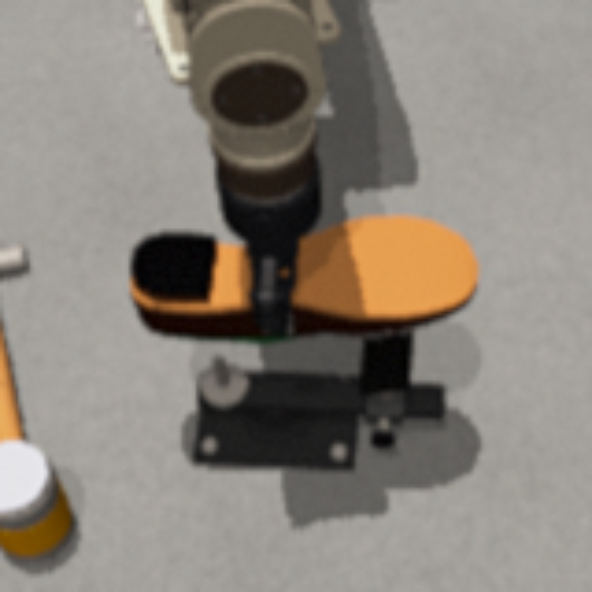

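View pics/w5.png

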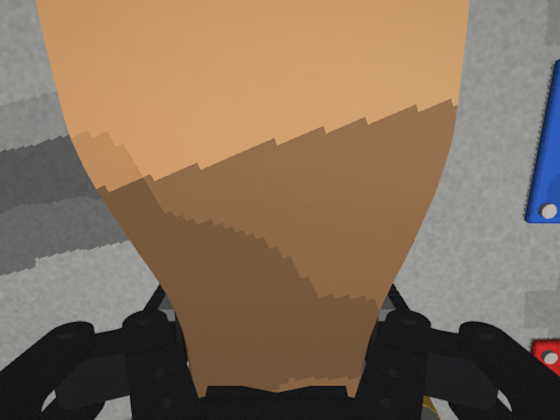

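The shoe is held clear of the jack: the scene crop shows the bare pin, the shoe level and the heel in place. In the wrist view the shoe sits in the gripper as it did when gripped. I'm handing in.

```bash
python3 -c "
from workcell import bot
print(bot.job_done())"
```

```text
the job is handed in; nothing more can be done
None
```

I gripped the shoe at its waist, lifted it straight up 96 mm and handed the job in with it still held above the jack. That leaves about 51 mm between the pin's tip and the last.

- **Hold:** after the lift the pose did not change for about 3 s. The finger opening stayed at about 58.5 mm, the wrist carried 6–7 N with almost no tilting moment, and the clock stood at about 14 s.
- **Level:** the shoe sat in the wrist picture just as it did right after gripping, so I saw no tilt or slip. I did not measure its angle directly.
- **Loose heel:** it looks in place on the heel seat. The detector put it 2–3 px from its predicted position in both fixed cameras, roughly 8–10 mm per view. That is about the detector's usual error, but not far inside the 12 mm limit.
- **Other things:** the other shoe, cement and polish were found within 1–4 px of where they started. The hammer's position in the scene camera differed by 9 px, but in the top camera it differed by only 1 px. I take that as detector noise, since the arm never came near it.

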